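# Pry the retaining clip off the sample carousel's spindle

### The arm

A 6-joint arm with a two-finger parallel gripper is mounted at the origin on the work surface. World frame = base frame: x ahead of the robot, y to its left, z up, the work surface at z = 0. Lengths are in mm, angles in degrees, forces in N, time in s.
With the tool pointing down it reaches from about 350 to 850 mm from the base axis. Payload 8.1 kg.
Tool frame: the origin (TCP) lies midway between the tips of the shut fingers; the grasp point (between the pads) lies 19 mm behind it; x points along the fingers, z is the direction in which the jaws open and shut, and the axes are right-handed (so a half turn about x gives the same grasp; the last joint's range is limited). The gripper opens to 85 mm and grips with 20 to 120 N. Pads are 22 mm wide; open, the fingers measure 114 mm over their backs; the gripper's body (76 mm by 85 mm) begins 54 mm behind the grasp point. The pads swing forward as they close: fully open they stand 13 mm farther back than shut.
Start: joints at [-68.205, 7.471, 85.268, -0, 87.261, -4.893], TCP at [269.502, -536.073, 231.292] pointing down, gripper open.
Joint ranges: [-169.43, 169.43], [-51.17, 129.36], [1.28, 143.12], [-76.62, 256.62], [0, 156.53], [-152.29, 152.29]. Speed limits (degrees/s): [136.94, 136.94, 159.86, 180, 180, 180].

### API

Orientations are given as [roll, pitch, yaw] about the fixed x, y, z axes, in that order (R = Rz(yaw) Ry(pitch) Rx(roll)).
In Python, from bench import r gives the robot as it stands. The module is installed in compiled form; this text tells all that it offers.
- The arm moves only by the tool servo_tool, never from a script. Its argument "commands" is a list that holds one entry, the list of rows, each a list of 7 numbers: the closure in counts, from 0 (fully open) to 255 (shut), then the shift along the tool's x, y, z in cm, then the turn, a rotation vector about the tool's x, y, z in degrees. A call has 1 to 8 rows; each row is the pose to reach, as a shift and turn from the pose commanded when the call began, along the tool's axes at that moment; what a row does not reach only later rows make up. A row lasts 1/10 s, in which the tool goes at most 50 mm and 8.59 degrees, less where a joint would pass 70% of its speed; a pose out of reach is approached as far as the arm can. A call with a gripper value outside its range is refused whole. The fingers move at their own pace and stop on an object; "force" is the grip in N (left out, the last holds). Time passes only in rows, so rows that repeat a pose let the fingers close. It gives the time, the measured TCP pose, the force and the opening at its end, in the units of the state.
- r.sense(): the state, without advancing time (a new reading comes with each control period).
- r.snapshot(name): name is "scene" or "top" or "wrist"; returns (picture, depth): 480x640x3 uint8, red, green, blue; 480x640 float32, mm along the optical axis (not along the pixel's ray), 0 where there is no reading.
- r.calibration(name): a dict with "fx", "fy", "cx", "cy" (pixels), "pose" (4x4, takes a point from camera to world coordinates). Camera axes: x right, y down, z forward; pixel columns grow to the right and rows downward; lengths in mm; the calibration is good to about 2 mm. The wrist camera is an equidistant fisheye: a pixel r from the principal point sees the ray r / f radians off the axis. A picture is of the moment at which its call begins: read the wrist's pose just before it. calibration takes no time and is no camera call; for the wrist camera it gives the pose at the moment of the call.
- r.hand_in(): hands the job in, once; it reports no verdict.
The state is a dict: "time": time; "joint_pos": joint angles; "qd": joint speeds; "joint_efforts": joint torques, N m; "tool_pos": TCP position; "tcp_rot": TCP orientation; "ft_force": force on the tool from outside, world axes, zero at the start; "wrist_torque": the same for the moment, N m; "finger_gap": finger opening in mm.
Only numpy, scipy, OpenCV 4.12 (cv2) and the standard library are available. Lean on these libraries where they do the work, as an engineer would, in place of code of your own. Each camera call takes 0.05 s, during which the arm holds its last target.

### The job

The sample carousel has to come off its drive for cleaning. Take the hooked pick (square handle) from the tool rack, hook it into the pull loop of the sprung clip on the carousel's spindle and pull the clip straight out of its groove, clear of the spindle, leaving it lying flat on the carousel plate; do not touch the clip with the fingers. Then put the pick back upright in its own hole in the rack.

Things in the scene. Friction and masses are not known exactly. Their poses are not given: they have to be found in the camera images.
- pick_handle (a point): Centre of the hooked pick's square handle, 20x20x50 mm tall. Collar 50 mm across, underside 30 mm below this point, on the rack (36 mm square hole, 65 mm from two round-handled tools as tall). 5 mm shank on the axis to a 5 mm thick toe, centred 102 mm below this point, pointing to the pick's -x (robot's side in the rack), ending 10.5 mm from the axis. z up, sides face x, y. 70 g.
- clip: Sprung clip of dark steel, 71 x 45 mm, flat on the carousel plate, gripping the spindle. Origin: on its underside, on the spindle's axis while seated; z up. Its pull loop points to its -x (roughly to the robot), the way it pulls out. The sprung arms end 11 mm to +x. 4 to 8 N snaps it out after some 8 mm; then it slides freely. A loose spare like it on the table is not meant.
- clip_loop (a point): Centre of the opening of the clip's pull loop, at the level of the clip's underside, 37 mm from the clip's origin; axes as the clip's. The opening is 35 mm along x and 35 mm wide, 28 mm near the bow. Bow: 5 mm bar at -x, inner edge 18 mm from this point, raised: underside 14.5 mm, top 19.5 mm above this point. The crossbar on the +x side is 5 mm tall.
- spindle (a point): Point on the carousel's spindle axis at the level of the plate's upper face. The carousel is fixed: round aluminium plate 240 mm across, upper face 45 mm above the table, capped vials 38 mm tall around its far (+x) half, clear towards -x. The spindle is 20 mm thick in its groove, with a 26 mm wide head reaching 19 mm above the plate. z up.

How it is judged:
By the outcome, as a careful person would: the job done as asked, in the order asked, and still so for the second after the job is handed in, with the robot touching nothing.
It also fails if it takes over 48 s, if anything falls off the work surface, if the arm or the gripper's body presses on something with over 40 N, if the wrist force passes 120 N, or if a joint passes its speed limit or range.

## Working session

There is one attempt and no reset: what is moved stays moved. The work goes in short steps, Python scripts to look and compute and a tool call to move; the robot and the scene stay as the last step left them, time stands still between calls to the robot, and variables do not carry over. Pictures are saved under pics/ and viewed, and the job is handed in when it is done.

Besides the shell and the picture viewer there is one more tool, called after "Emit:" by a JSON object that holds its "api" and its "payload". servo_tool: Moves the arm, as the interface text tells. Its arguments: {"type":"object","properties":{"commands":{"type":"array","items":{"type":"array","items":{"type":"array","items":{"type":"number"}}}},"force":{"type":"number"}},"required":["commands"]}

```bash
mkdir -p pics
cat > h.py <<'E'
import numpy as np, cv2
from bench import r
from scipy.spatial.transform import Rotation as Ro
def snap(n,f):
    c=r.calibration(n); p,d=r.snapshot(n)
    cv2.imwrite(f'pics/{f}.png',p[:,:,::-1]); np.savez(f'pics/{f}.npz',p=p,d=d,**{k:np.array(c[k]) for k in c})
    return p,d,c
def load(f): return np.load(f'pics/{f}.npz')
def crop(f,x0,y0,x1,y1,s,out):
    p=cv2.imread(f'pics/{f}.png')[y0:y1,x0:x1]
    cv2.imwrite(f'pics/{out}.png',cv2.resize(p,None,fx=s,fy=s,interpolation=cv2.INTER_CUBIC))
def ray(c,u,v,wrist=False):
    x=(u-float(c['cx']))/float(c['fx']); y=(v-float(c['cy']))/float(c['fy'])
    if wrist:
        t=np.hypot(x,y); s=np.sin(t)/t if t>0 else 1; k=np.array([x*s,y*s,np.cos(t)])
    else: k=np.array([x,y,1.])
    T=np.array(c['pose']); return T[:3,3],T[:3,:3]@k
def atz(c,u,v,z,wrist=False):
    o,k=ray(c,u,v,wrist); return o+k*(z-o[2])/k[2]
def bydepth(c,u,v,d):
    o,k=ray(c,u,v); return o+k*d[int(round(v)),int(round(u))]
def tri(*rays):
    A=np.zeros((3,3));b=np.zeros(3)
    for o,k in rays:
        k=k/np.linalg.norm(k);P=np.eye(3)-np.outer(k,k);A+=P;b+=P@o
    X=np.linalg.solve(A,b); return X,[np.linalg.norm(np.cross(X-o,k/np.linalg.norm(k))) for o,k in rays]
E
python3 - <<'E'
from h import *
for n in ['scene','top','wrist']:
    p,d,c=snap(n,n+'0'); print(n,{k:np.round(c[k],3).tolist() for k in c})
print(r.sense())
E
```

```text
scene {'fx': 516.377, 'fy': 516.377, 'cx': 329.043, 'cy': 230.253, 'pose': [[0.222, 0.557, -0.8, 1156.157], [0.975, -0.142, 0.171, -15.459], [-0.018, -0.818, -0.574, 549.82], [0.0, 0.0, 0.0, 1.0]]}
top {'fx': 460.687, 'fy': 460.687, 'cx': 321.051, 'cy': 227.854, 'pose': [[0.017, -0.994, 0.107, 473.067], [-1.0, -0.016, 0.016, 88.268], [-0.015, -0.107, -0.994, 868.989], [0.0, 0.0, 0.0, 1.0]]}
wrist {'fx': 371.648, 'fy': 371.648, 'cx': 319.424, 'cy': 238.936, 'pose': [[0.449, -0.864, -0.23, 328.734], [-0.894, -0.434, -0.114, -506.615], [-0.001, 0.257, -0.967, 373.357], [0.0, 0.0, 0.0, 1.0]]}
{'time': 0.15, 'joint_pos': array([-6.82052227e+01,  7.50761521e+00,  8.53136001e+01, -1.40909601e-03,
        8.72625348e+01, -4.89564706e+00]), 'qd': array([ 0.09925433, -0.13645814, -0.15815904,  0.07713592, -0.04256257,
       -0.07844261]), 'joint_efforts': array([ 8.13648094e-04, -5.70066047e+01, -5.01158595e+01, -2.00743361e-04,
        9.58814635e-03,  1.38690748e-05]), 'tool_pos': array([ 269.33274316, -535.68196091,  230.47281501]), 'tcp_rot': array([176.06709616,  89.91623808, 112.75758885]), 'ft_force': array([0.0111763 , 0.12265976, 0.35380791]), 'wrist_torque': array([-0.03678518, -0.0451163 ,  0.0185282 ]), 'finger_gap': 85.39899577575626}
```

View pics/scene0.png

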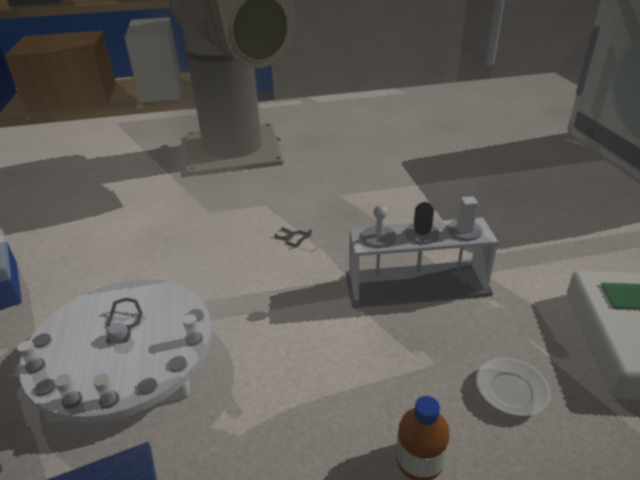

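View pics/top0.png

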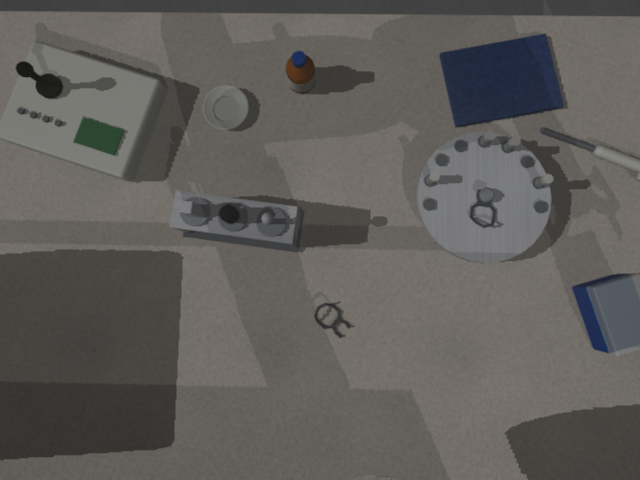

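View pics/wrist0.png

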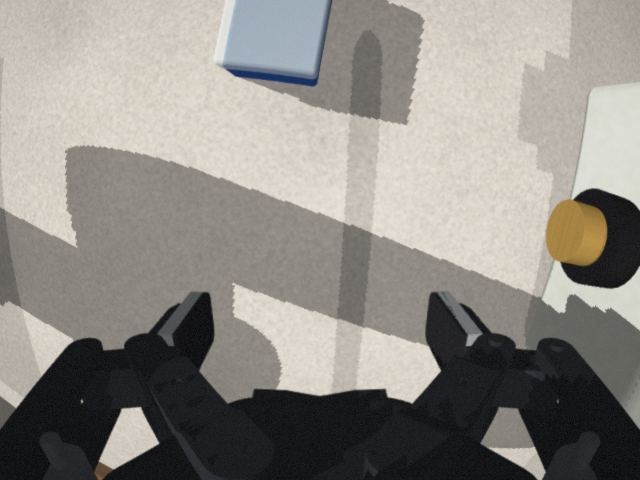

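Scene: rack around (425,245) with the square handle at its right end (468,215); carousel left with the clip's loop at (125,312); spare clip on the table (293,237). Top: square handle about (197,207), clip loop (484,214), spindle (486,195).

Run:
```python
from h import *
crop('top0',160,180,310,260,5,'c1'); crop('top0',410,120,560,265,5,'c2')
crop('scene0',335,185,505,310,4,'c3'); crop('scene0',20,275,220,415,4,'c4')
```

```text
(no output)
```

View pics/c1.png

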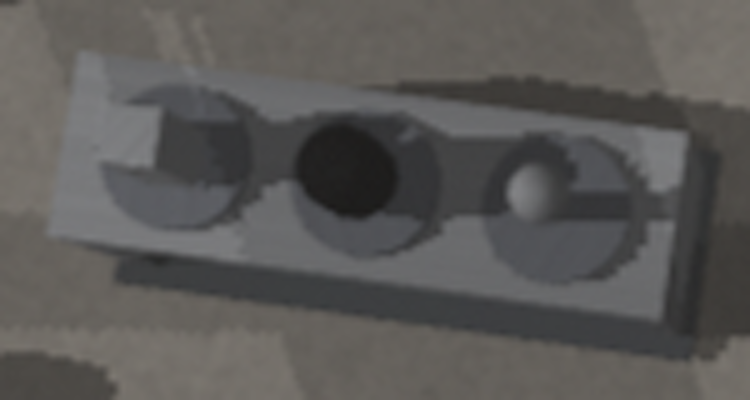

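View pics/c2.png

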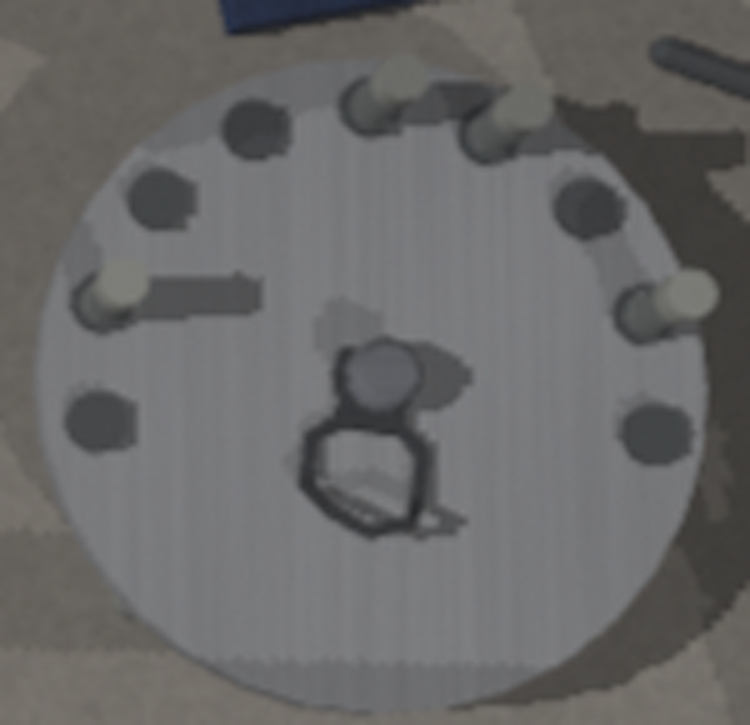

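View pics/c3.png

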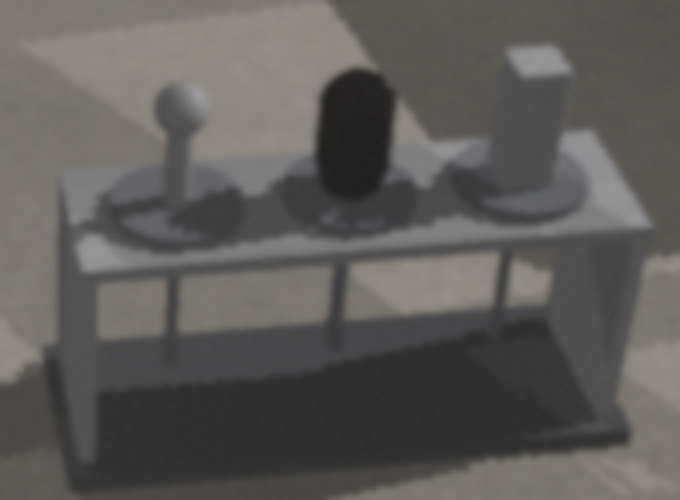

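View pics/c4.png

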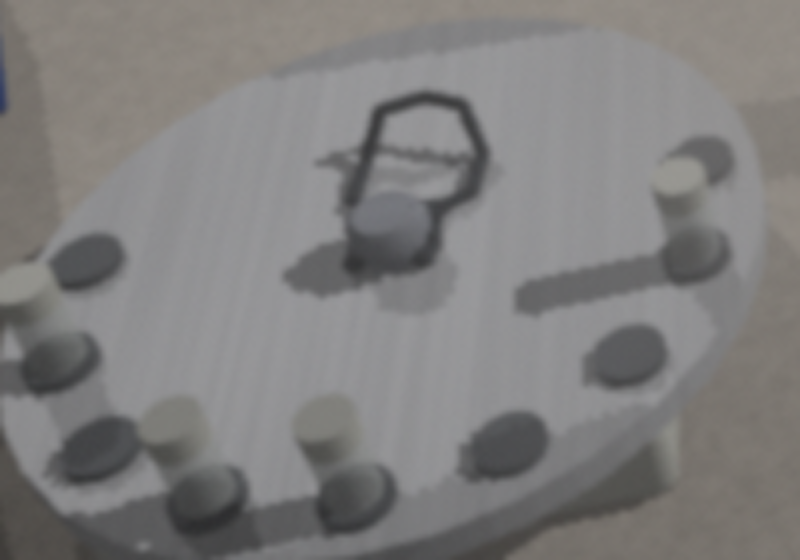

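Run:
```python
from h import *
np.set_printoptions(precision=1,suppress=True,linewidth=180)
S=load('scene0');T=load('top0')
def P(f,crop,s,x,y): return crop[0]+(x+.5)/s-.5,crop[1]+(y+.5)/s-.5
# handle top
us=P(0,(335,185),4,537,62); ut=P(0,(160,180),5,130,137)
print('handle top tri',us,ut,tri(ray(S,*us),ray(T,*ut)))
print(bydepth(S,*us,S['d']),bydepth(T,*ut,T['d']))
d=T['d']
vv,uu=np.mgrid[150:270,150:320]
def cloud(T,u0,u1,v0,v1):
    vv,uu=np.mgrid[v0:v1,u0:u1]; d=T['d'][v0:v1,u0:u1]
    k=np.stack([(uu-T['cx'])/T['fx'],(vv-T['cy'])/T['fy'],np.ones(uu.shape)],-1)*d[...,None]
    X=k@T['pose'][:3,:3].T+T['pose'][:3,3]; return X,uu,vv
X,uu,vv=cloud(T,160,310,180,260)
z=X[...,2]
print(np.histogram(z,bins=np.arange(-10,210,10)))
m=z>165
n,l,st,ce=cv2.connectedComponentsWithStats(m.astype(np.uint8))
for i in range(1,n):
    if st[i,4]>8:
        q=X[l==i]; print(st[i],q.mean(0),q.min(0),q.max(0))
        print(cv2.minAreaRect(q[:,:2].astype(np.float32)))
m=(z>100)&(z<135);q=X[m];print('rack',np.median(z[m]),cv2.minAreaRect(q[:,:2].astype(np.float32)))
X,uu,vv=cloud(S,335,505,185,310);z=X[...,2]
m=z>165
n,l,st,ce=cv2.connectedComponentsWithStats(m.astype(np.uint8))
for i in range(1,n):
    if st[i,4]>8: q=X[l==i]; print('S',st[i],q.mean(0),q.min(0),q.max(0))
# spindle
X,uu,vv=cloud(T,410,560,120,265);z=X[...,2];print(np.histogram(z,bins=np.arange(-10,110,5)))
m=(z>57)&(z<75)&(uu>470)&(uu<500)&(vv>180)&(vv<240)
n,l,st,ce=cv2.connectedComponentsWithStats(m.astype(np.uint8))
for i in range(1,n):
    q=X[l==i]; print('sp',st[i],q.mean(0),q.min(0),q.max(0))
# clip pts
for nm,(x,y) in dict(spin=(383,375),bowL=(335,505),bowR=(412,520),bowtip=(373,532),inL=(318,460),inR=(412,455)).items():
    u=P(0,(410,120),5,x,y); print(nm,u,bydepth(T,*u,d),atz(T,*u,64))
```

```text
handle top tri (468.875, 200.125) (185.6, 207.0) (array([579.8, 314.8, 153.3]), [np.float64(0.5971557407766876), np.float64(0.5971557407767197)])
[580.3 315.2 153.7] [579.4 313.7 154.8]
(array([4187, 2884,   45,   23,   23,   18,   21,   21,   21,   23, 1856, 2125,   39,   56,   50,  210,  344,    0,    0,    0,    0]), array([-10,   0,  10,  20,  30,  40,  50,  60,  70,  80,  90, 100, 110, 120, 130, 140, 150, 160, 170, 180, 190, 200]))
rack 103.54124527756017 ((573.1088256835938, 248.90284729003906), (209.22303771972656, 63.93705749511719), 83.07415008544922)
(array([  12, 4700, 2778,   78,  166,   22,    1,    1,   30,   82, 7834, 4970,  202,   83,  229,   66,   36,   55,  305,    5,    0,    0,    0]), array([-10,  -5,   0,   5,  10,  15,  20,  25,  30,  35,  40,  45,  50,  55,  60,  65,  70,  75,  80,  85,  90,  95, 100, 105]))
sp [ 69  67  16  15 173] [ 624.4 -190.4   62.4] [ 612.6 -203.6   57.2] [ 637.9 -178.1   66.7]
sp [63 99 22  9 68] [ 572.3 -183.    62.6] [ 565.9 -202.8   57. ] [ 580.3 -166.5   66.1]
spin (486.2, 194.6) [ 623.3 -188.9   62.9] [ 623.1 -188.5   64. ]
bowL (476.6, 220.6) [ 576.8 -171.3   62.4] [ 576.6 -170.8   64. ]
bowR (492.0, 223.6) [ 571.9 -198.1   62.4] [ 571.7 -197.5   64. ]
bowtip (484.2, 226.0) [ 567.6 -184.8   61.1] [ 567.3 -183.8   64. ]
inL (473.2, 211.6) [ 595.6 -171.9   42.6] [ 592.4 -165.2   64. ]
inR (492.0, 210.6) [ 597.9 -205.4   43.1] [ 594.7 -198.    64. ]
```

```bash
cat >> h.py <<'E'
def cur():
    s=r.sense(); return np.array(s['tool_pos']),Ro.from_euler('xyz',s['tcp_rot'],degrees=True).as_matrix(),s
def Rt(yaw,flip=False):
    a=np.radians(yaw); z=np.array([np.cos(a),np.sin(a),0])*(-1 if flip else 1); x=np.array([0,0,-1.]); y=np.cross(z,x)
    return np.stack([x,y,z],1)
def go(pos,yaw,flip=False):
    p,R,s=cur(); d=R.T@(np.array(pos)-p)/10; w=Ro.from_matrix(R.T@Rt(yaw,flip)).as_rotvec(degrees=True)
    print('t',round(s['time'],2),'pos',p.round(1),'gap',round(s['finger_gap'],1),'F',s['ft_force'].round(1),'tau',s['wrist_torque'].round(2))
    print('shift cm',d.round(3),'rotvec',w.round(2)); return d,w
E
python3 - <<'E'
from h import *
p,R,s=cur(); print(R.round(3)); print(r.calibration('wrist')['pose'].round(1), (R.T@(r.calibration('wrist')['pose'][:3,3]-p)).round(1))
for f in (0,1): go([560,300,260],-6.9,f)
E
```

```text
[[-0.001  0.893  0.449]
 [ 0.001  0.449 -0.893]
 [-1.     0.    -0.001]]
[[ 4.000e-01 -9.000e-01 -2.000e-01  3.287e+02]
 [-9.000e-01 -4.000e-01 -1.000e-01 -5.067e+02]
 [-0.000e+00  3.000e-01 -1.000e+00  3.735e+02]
 [ 0.000e+00  0.000e+00  0.000e+00  1.000e+00]] [-143.    66.1    0.5]
t 0.15 pos [ 269.3 -535.7  230.5] gap 85.4 F [0.  0.1 0.4] tau [-0.04 -0.05  0.02]
shift cm [ -2.856  63.506 -61.612] rotvec [-5.641e+01 -7.000e-02 -5.000e-02]
t 0.15 pos [ 269.3 -535.7  230.5] gap 85.4 F [0.  0.1 0.4] tau [-0.04 -0.05  0.02]
shift cm [ -2.856  63.506 -61.612] rotvec [ 1.2359e+02 -5.0000e-02  9.0000e-02]
```

Emit:
{"api": "servo_tool", "payload": {"commands": [[[0,-1.9,64.8,-60.9,-56.4,0,0],[0,-1.9,64.8,-60.9,-56.4,0,0],[0,-1.9,64.8,-60.9,-56.4,0,0],[0,-1.9,64.8,-60.9,-56.4,0,0],[0,-1.9,64.8,-60.9,-56.4,0,0],[0,-1.9,64.8,-60.9,-56.4,0,0],[0,-1.9,64.8,-60.9,-56.4,0,0],[0,-1.9,64.8,-60.9,-56.4,0,0]]]}}

```text
time: 0.95
tool_pos: [406.9, -158.5, 239.8]
tcp_rot: [-14.6, 90.0, -21.4]
ft_force: [0.8, 0.1, -0.3]
finger_gap: 85.5
```

Run:
```python
from h import *
go([575,300,250],-6.9)
print(r.sense()['joint_pos'].round(1))
```

```text
t 0.95 pos [ 406.9 -158.5  239.8] gap 85.5 F [ 0.8  0.1 -0.3] tau [ 0.01 -0.03 -0.04]
shift cm [-1.019 47.513 11.296] rotvec [0.15 0.02 0.  ]
[-28.  -18.9 109.    0.   89.9 -21.3]
```

Run:
```python
from h import *
snap('wrist','w1')
```

Emit:
{"api": "servo_tool", "payload": {"commands": [[[0,-1.0,47.5,11.3,0,0,0],[0,-1.0,47.5,11.3,0,0,0],[0,-1.0,47.5,11.3,0,0,0],[0,-1.0,47.5,11.3,0,0,0],[0,-1.0,47.5,11.3,0,0,0],[0,-1.0,47.5,11.3,0,0,0],[0,-1.0,47.5,11.3,0,0,0],[0,-1.0,47.5,11.3,0,0,0]]]}}

```text
time: 1.8
tool_pos: [545.9, 216.5, 247.7]
tcp_rot: [-119.5, 90.0, -126.4]
ft_force: [0.8, -0.6, 1.2]
finger_gap: 85.5
```

Emit:
{"api": "servo_tool", "payload": {"commands": [[[0,0,10,2.4,0,0,0],[0,0,10,2.4,0,0,0],[0,0,10,2.4,0,0,0]]]}}

```text
time: 2.1
tool_pos: [581.1, 315.7, 244.5]
tcp_rot: [-172.7, 89.8, -179.4]
ft_force: [-0.2, -0.3, -0.2]
finger_gap: 85.5
```

Run:
```python
from h import *
go([575,300,250],-6.9); snap('wrist','w2')
```

```text
t 2.1 pos [581.1 315.7 244.5] gap 85.5 F [-0.2 -0.3 -0.2] tau [0.   0.01 0.01]
shift cm [-0.548 -1.632 -0.429] rotvec [ 0.23 -0.23  0.03]
```

View pics/w1.png

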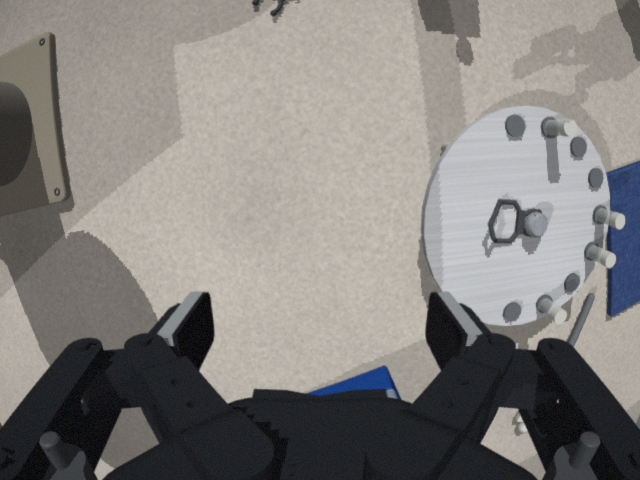

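View pics/w2.png

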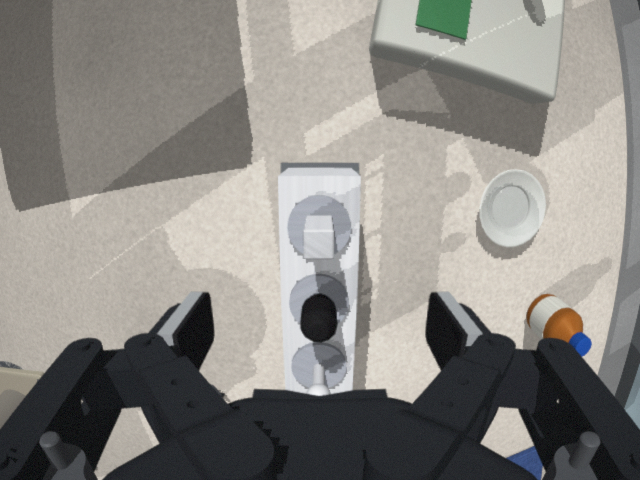

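w2 shows the square handle's top around (318,240), collar around (320,228), with the neighbours below it; w1 shows the clip loop at (505,222) and spindle at (536,223).

Run:
```python
from h import *
crop('w2',260,150,380,270,6,'c5'); crop('w1',470,180,570,260,8,'c6')
```

```text
(no output)
```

View pics/c5.png

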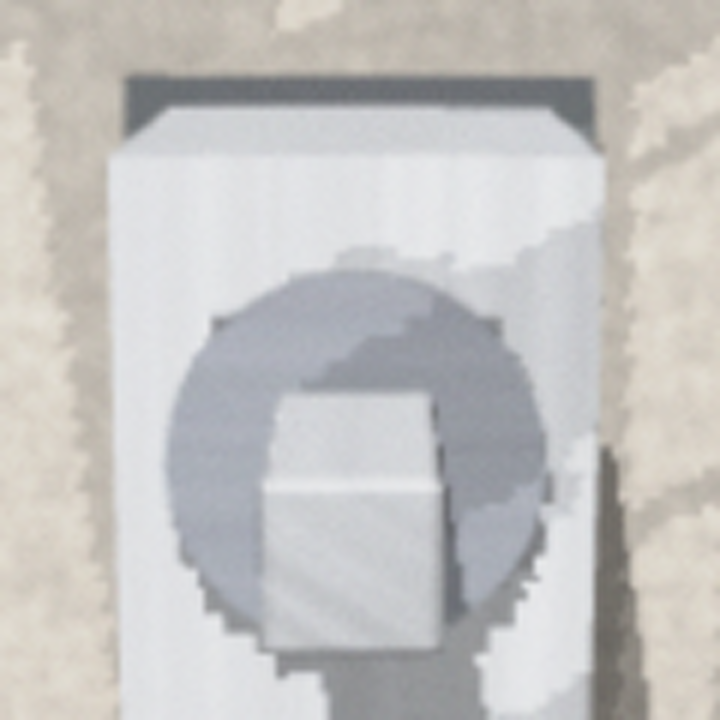

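View pics/c6.png

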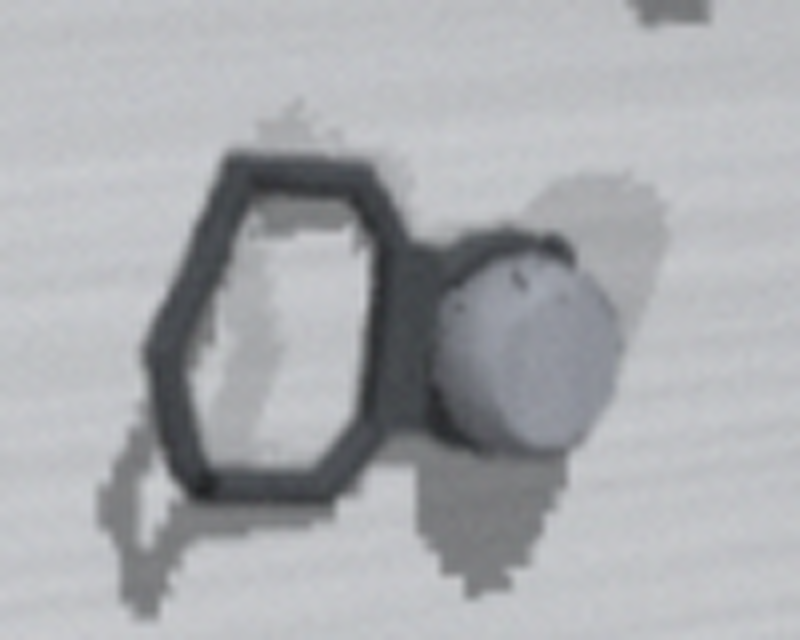

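Run:
```python
from h import *
np.set_printoptions(precision=1,suppress=True,linewidth=180)
S=load('scene0');T=load('top0');W1=load('w1');W2=load('w2')
P=lambda c,s,x,y:(c[0]+(x+.5)/s-.5,c[1]+(y+.5)/s-.5)
w=P((260,150),6,353,570);us=P((335,185),4,537,62); ut=P((160,180),5,130,137)
rw=ray(W2,*w,True)
print('tri wrist+scene',tri(rw,ray(S,*us)),'all',tri(rw,ray(S,*us),ray(T,*ut)))
C=[atz(W2,*P((260,150),6,x,y),154,True) for x,y in [(262,490),(442,490),(442,650),(265,650)]]
print(np.array(C),np.mean(C,0),'wrist depth',W2['d'][int(w[1]),int(w[0])])
for a,b in((0,1),(3,2),(3,0),(2,1)):
    v=C[b]-C[a];print('edge',np.linalg.norm(v),np.degrees(np.arctan2(v[1],v[0])))
# rack edges
for a,b in [((110,155),(120,715)),((602,155),(588,715)),((110,155),(602,155))]:
    A=atz(W2,*P((260,150),6,*a),99,True);B=atz(W2,*P((260,150),6,*b),99,True);v=B-A;print('rack edge',A,B,np.degrees(np.arctan2(v[1],v[0])))
# clip w1/top
f=lambda x,y:P((470,180),8,x,y); g=lambda x,y:P((410,120),5,x,y)
for n,a,b in [('spin head',(560,365),(388,375)),('bowcornerA',(158,350),(373,532)),]:
    print(n,tri(ray(W1,*f(*a),True),ray(T,*g(*b))))
for n,a,z in [('head',(545,365),64),('inner bow tipmid',(180,360),64.5),('inner cross',(372,330),50),('L out mid',(235,160),60),('R',(200,490),64)]:
    print(n,atz(W1,*f(*a),z,True))
```

```text
tri wrist+scene (array([581.4, 314.7, 154.4]), [np.float64(0.11932113551033023), np.float64(0.1193211355101523)]) all (array([580.5, 314.6, 153.6]), [np.float64(0.9082344318133944), np.float64(0.5126863994314581), np.float64(1.059754849790436)])
[[572.8 324.7 154. ]
 [592.  322.5 154. ]
 [590.1 304.5 154. ]
 [570.8 306.7 154. ]] [581.4 314.6 154. ] wrist depth 241.05084
edge 19.415864213425607 -6.66851016338173
edge 19.47772294328454 -6.6484379755859475
edge 18.124814290934776 83.67091161846497
edge 18.11846303355962 83.86664767038496
rack edge [554.6 358.4  99. ] [545.  282.3  99. ] -97.14623791104455
rack edge [618. 351.  99.] [609.  274.8  99. ] -96.71459082710932
rack edge [554.6 358.4  99. ] [618. 351.  99.] -6.699762732836028
spin head (array([ 621.9, -188.2,   70.6]), [np.float64(0.2284079454337596), np.float64(0.22840794543373422)])
bowcornerA (array([ 567. , -182.6,   65.5]), [np.float64(0.6875702229169325), np.float64(0.6875702229168531)])
head [ 623.9 -190.2   64. ]
inner bow tipmid [ 570.3 -183.7   64.5]
inner cross [ 605.6 -186.9   50. ]
L out mid [ 580.3 -161.3   60. ]
R [ 573.3 -200.3   64. ]
```

Run:
```python
from h import *
go([581.3,314.7,112],-6.7)
```

```text
t 2.15 pos [581.  313.6 245.2] gap 85.3 F [-0.6 -0.  -0.3] tau [ 0.05  0.02 -0.02]
shift cm [13.32   0.129  0.06 ] rotvec [-0.02 -0.19  0.08]
```

Emit:
{"api": "servo_tool", "payload": {"commands": [[[0,4,0.1,0,0,-0.2,0],[0,7,0.1,0,0,-0.2,0],[0,7,0.1,0,0,-0.2,0],[0,7,0.1,0,0,-0.2,0]]]}}

```text
time: 2.55
tool_pos: [581.3, 310.8, 178.3]
tcp_rot: [-19.1, 89.8, -26.1]
ft_force: [-0.1, 0.4, -0.1]
finger_gap: 85.3
```

Run:
```python
from h import *
go([581.3,314.7,112],-6.7); snap('wrist','w3'); go([581.3,314.7,112],-6.7)
```

```text
t 2.55 pos [581.3 310.8 178.3] gap 85.3 F [-0.1  0.4 -0.1] tau [-0.01  0.    0.02]
shift cm [ 6.627  0.393 -0.062] rotvec [-0.27  0.14  0.05]
t 2.6 pos [582.3 311.4 180.1] gap 85.6 F [ 0.7 -1.   0.5] tau [-0.01 -0.04  0.07]
shift cm [ 6.807  0.309 -0.175] rotvec [-0.26  0.3  -0.05]
```

View pics/w3.png

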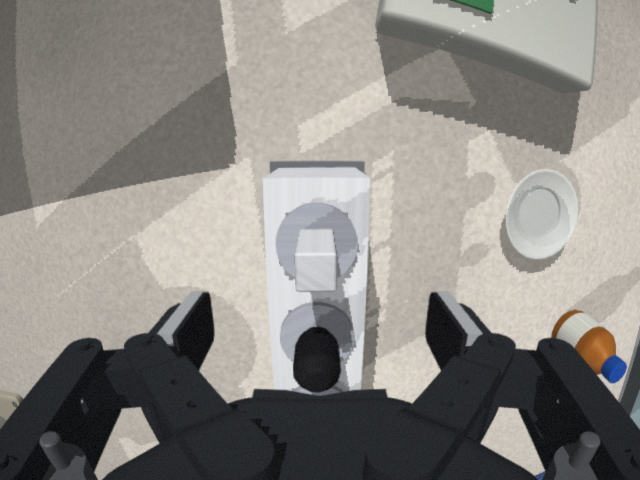

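Run:
```python
from h import *
W=load('w3'); crop('w3',280,210,350,310,7,'c7')
```

```text
(no output)
```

View pics/c7.png

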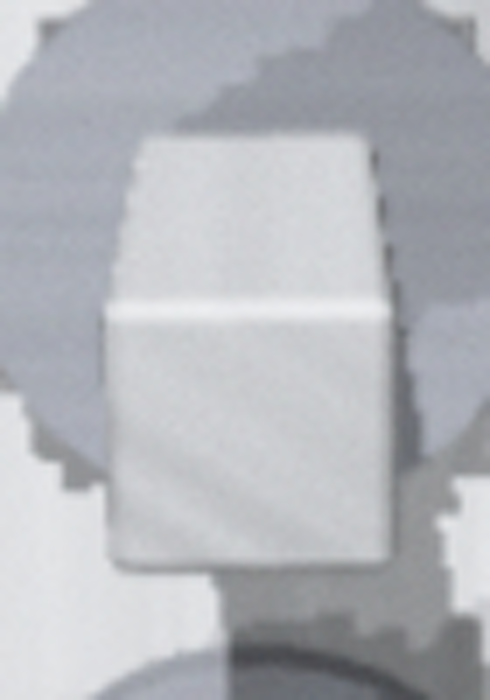

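Emit:
{"api": "servo_tool", "payload": {"commands": [[[0,1,0.3,0,-0.3,0.2,0],[0,1,0.3,0,-0.3,0.2,0],[0,1,0.3,0,-0.3,0.2,0],[0,1,0.3,0,-0.3,0.2,0]]]}}

```text
time: 3.0
tool_pos: [582.2, 315.1, 168.6]
tcp_rot: [25.1, 90.0, 18.5]
ft_force: [-0.0, -1.1, 0.2]
finger_gap: 85.4
```

Run:
```python
from h import *
np.set_printoptions(precision=1,suppress=True,linewidth=180)
W=load('w3');S=load('scene0')
P=lambda c,s,x,y:(c[0]+(x+.5)/s-.5,c[1]+(y+.5)/s-.5)
C=[atz(W,*P((280,210),7,x,y),154,True) for x,y in [(107,373),(390,373),(390,563),(107,566)]]
print(np.mean(C,0))
for i in range(3): go([581.3,314.7,112],-6.7); r.snapshot('wrist')
```

```text
[580.8 312.6 154. ]
t 3.0 pos [582.2 315.1 168.6] gap 85.4 F [-0.  -1.1  0.2] tau [ 0. -0.  0.]
shift cm [ 5.7 -0.  -0.1] rotvec [ 0.1  0.  -0. ]
t 3.05 pos [582.2 315.1 168.5] gap 85.1 F [0.4 0.4 0.1] tau [-0.  0. -0.]
shift cm [ 5.7 -0.  -0.1] rotvec [ 0.1  0.  -0. ]
t 3.1 pos [582.1 315.  168.5] gap 85.1 F [0.8 0.6 0.6] tau [0.  0.1 0. ]
shift cm [ 5.6 -0.  -0.1] rotvec [ 0.1  0.  -0. ]
```

Emit:
{"api": "servo_tool", "payload": {"commands": [[[0,2.0,0,-0.1,0.1,0,0],[0,4.0,0,-0.1,0.1,0,0],[0,5.6,0,-0.1,0.1,0,0],[0,5.6,0,-0.1,0.1,0,0],[0,5.6,0,-0.1,0.1,0,0],[0,5.6,0,-0.1,0.1,0,0]]]}}

```text
time: 3.75
tool_pos: [581.8, 315.4, 113.5]
tcp_rot: [31.4, 89.9, 24.7]
ft_force: [-0.0, 0.6, -0.1]
finger_gap: 85.4
```

Run:
```python
from h import *
go([581.3,314.7,112],-6.7);snap('scene','s1');snap('wrist','w4'); crop('s1',335,120,505,310,4,'c8')
```

```text
t 3.75 pos [581.8 315.4 113.5] gap 85.4 F [-0.   0.6 -0.1] tau [0.02 0.01 0.01]
shift cm [ 0.15  -0.077 -0.039] rotvec [-0.01  0.1  -0.06]
```

View pics/c8.png

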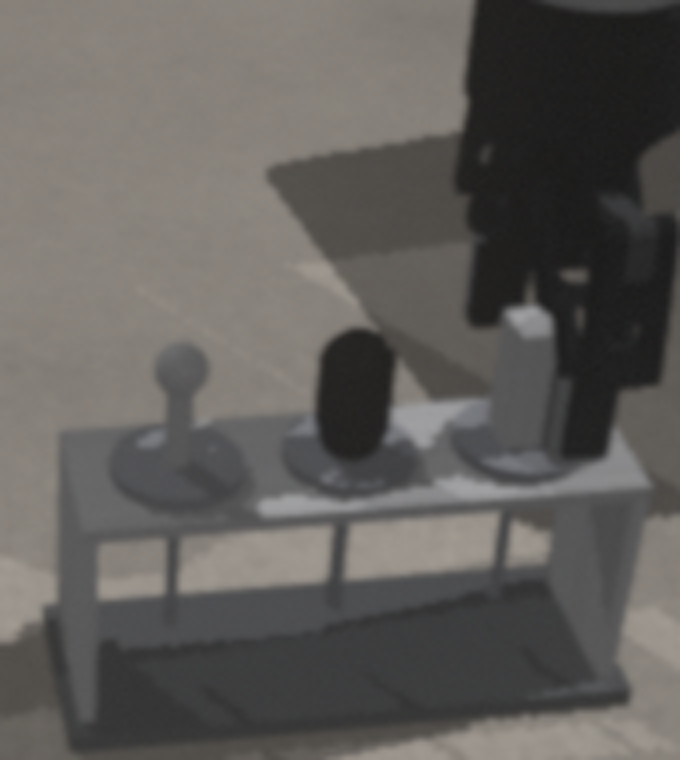

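View pics/w4.png

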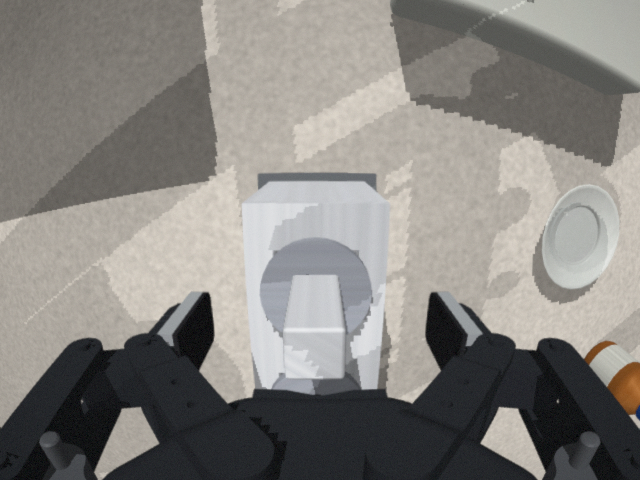

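Emit:
{"api": "servo_tool", "payload": {"commands": [[[0,0.1,-0.1,-0.1,0,0,0],[255,0.1,-0.1,-0.1,0,0,0],[255,0.1,-0.1,-0.1,0,0,0],[255,0.1,-0.1,-0.1,0,0,0],[255,0.1,-0.1,-0.1,0,0,0],[255,0.1,-0.1,-0.1,0,0,0],[255,0.1,-0.1,-0.1,0,0,0],[255,0.1,-0.1,-0.1,0,0,0]]], "force": 100}}

```text
time: 4.65
tool_pos: [580.0, 314.3, 111.2]
tcp_rot: [34.2, 90.0, 27.5]
ft_force: [1.6, -0.2, 2.1]
finger_gap: 19.2
```

Run:
```python
from h import *
go([581.3,314.7,112],-6.7);snap('scene','s2');crop('s2',335,120,505,310,4,'c9')
```

```text
t 4.65 pos [580.  314.3 111.2] gap 19.2 F [ 1.6 -0.2  2.1] tau [-0.02 -0.01  0.03]
shift cm [-0.078  0.059  0.124] rotvec [-0.01  0.02 -0.01]
```

View pics/c9.png

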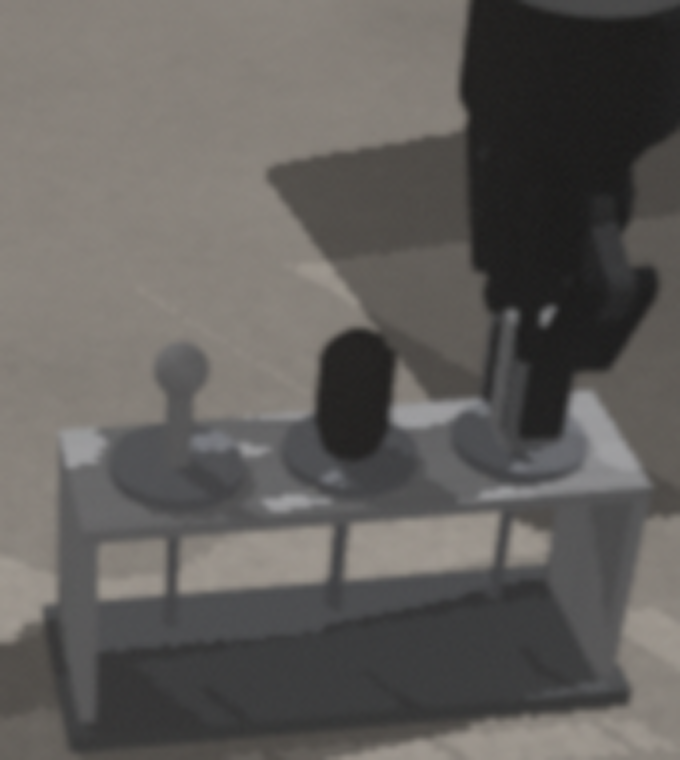

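Emit:
{"api": "servo_tool", "payload": {"commands": [[[255,-1.5,0,0,0,0,0],[255,-4,0,0,0,0,0],[255,-7,0,0,0,0,0],[255,-10,0,0,0,0,0],[255,-13,0,0,0,0,0],[255,-15,0,0,0,0,0],[255,-15,0,0,0,0,0],[255,-15,0,0,0,0,0]]]}}

```text
time: 5.5
tool_pos: [579.9, 314.2, 261.3]
tcp_rot: [31.7, 90.0, 25.0]
ft_force: [0.7, -0.8, -1.4]
finger_gap: 18.9
```

Run:
```python
from h import *
go([560,-183,262],-5.9);snap('scene','s3');crop('s3',300,0,560,310,2.5,'c10');snap('wrist','w5')
```

```text
t 5.5 pos [579.9 314.2 261.3] gap 18.9 F [ 0.7 -0.8 -1.4] tau [-0.02 -0.05 -0.01]
shift cm [ -0.089 -49.615   3.835] rotvec [-0.81  0.03 -0.02]
```

View pics/c10.png

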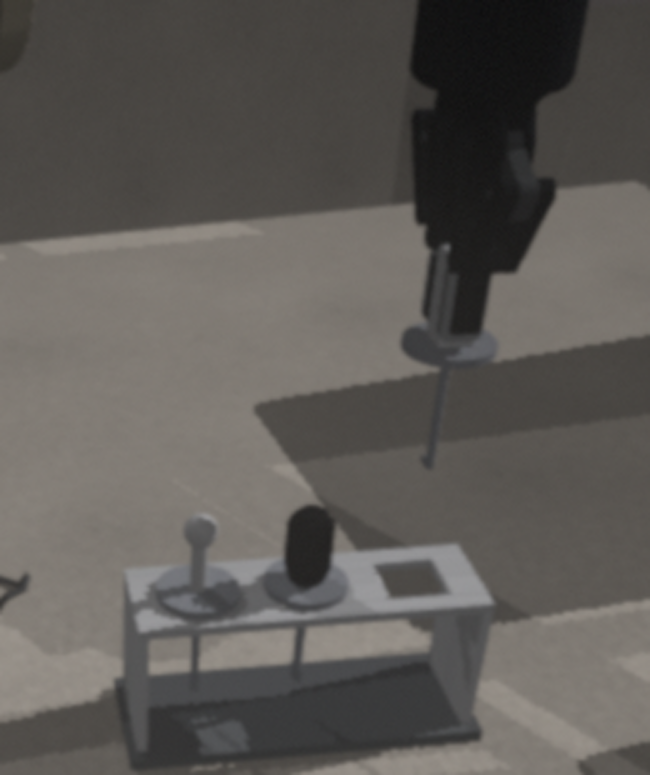

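View pics/w5.png

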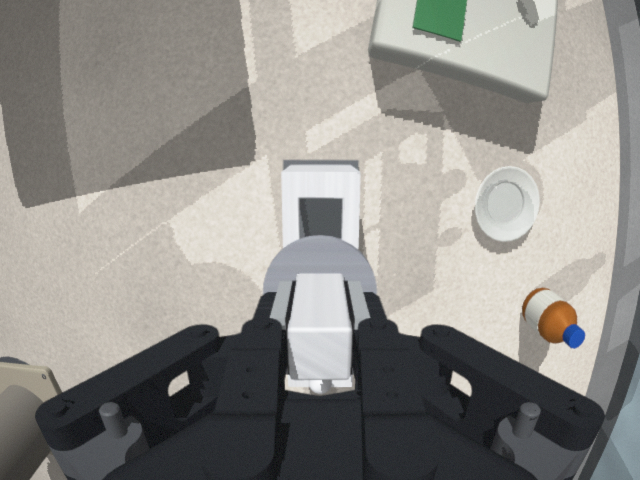

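Emit:
{"api": "servo_tool", "payload": {"commands": [[[255,0,-3,0,0,0,0],[255,0,-7,-0.2,0,0,0],[255,0,-12,-0.4,0,0,0],[255,0,-17,-0.5,0,0,0],[255,0,-22,-0.6,0,0,0],[255,0,-27,-0.7,0,0,0],[255,0,-32,-0.9,0,0,0],[255,0,-37,-1,0,0,0]]]}}

```text
time: 6.4
tool_pos: [525.0, -53.6, 259.1]
tcp_rot: [176.5, 89.8, 169.8]
ft_force: [1.3, -1.0, -1.5]
finger_gap: 18.9
```

Emit:
{"api": "servo_tool", "payload": {"commands": [[[255,0,-5,-0.2,0,0,0],[255,0,-10,-0.3,0,0,0],[255,0,-14,-0.4,-0.8,0,0],[255,0,-17,-0.5,-0.8,0,0],[255,0,-18.5,-0.5,-0.8,0,0],[255,0,-18.5,-0.5,-0.8,0,0],[255,0,-18.5,-0.5,-0.8,0,0]]]}}

```text
time: 7.1
tool_pos: [499.9, -234.2, 260.0]
tcp_rot: [137.8, 89.9, 131.9]
ft_force: [0.3, -0.4, -0.6]
finger_gap: 18.6
```

Run:
```python
from h import *
go([500,-235,262],-5.9);snap('wrist','w6');go([500,-235,262],-5.9)
```

```text
t 7.1 pos [ 499.9 -234.2  260. ] gap 18.6 F [ 0.3 -0.4 -0.6] tau [-0.   -0.04 -0.  ]
shift cm [-0.201 -0.073  0.018] rotvec [-0.02 -0.09 -0.08]
t 7.15 pos [ 500.1 -233.8  260.3] gap 19.1 F [1.2 0.6 0. ] tau [-0.01  0.02  0.02]
shift cm [-0.17  -0.116 -0.002] rotvec [ 0.03 -0.06 -0.06]
```

View pics/w6.png

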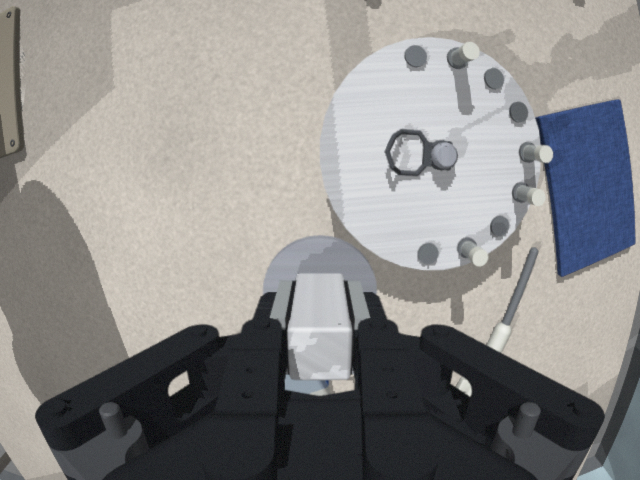

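Run:
```python
from h import *
crop('w6',375,115,470,185,8,'c11')
```

```text
(no output)
```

View pics/c11.png

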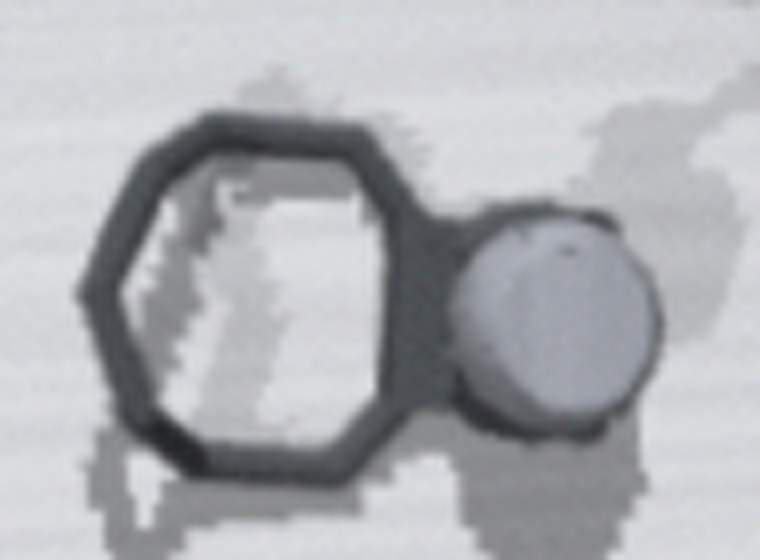

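Run:
```python
from h import *
np.set_printoptions(precision=1,suppress=True,linewidth=180)
W=load('w6');W1=load('w1');T=load('top0');S=load('scene0')
P=lambda c,s,x,y:(c[0]+(x+.5)/s-.5,c[1]+(y+.5)/s-.5)
a=lambda x,y:ray(W,*P((375,115),8,x,y),True)
b=lambda x,y:ray(W1,*P((470,180),8,x,y),True)
t=lambda x,y:ray(T,*P((410,120),5,x,y)); s=lambda x,y:ray(S,*P((20,275),4,x,y))
print('vertex out',tri(a(82,293),b(150,352),t(373,536),s(428,92)),tri(a(82,293),b(150,352)),tri(a(82,293),s(428,92)))
def az(r,z): o,k=r; return o+k*(z-o[2])/k[2]
for n,x,y,z in [('vert outer',82,293,64.5),('vert inner',118,295,64.5),('cross inner',388,310,50),('up L',208,115,55),('up R',360,128,50),('lo L',195,472,55),('lo R',345,478,50),('head',588,315,64),('head w',0,0,64)]:
    print(n,az(a(x,y),z))
# spindle head top ellipse right half: fit circle edges
for x,y in [(545,220),(655,320),(560,420),(535,320)]: print('h',az(a(x,y),64))
# hole in rack scene s3
S3=load('s3')
for x,y in [(375,565),(435,560),(449,592),(389,598)]:
    print('hole',az(ray(S3,*P((300,0),2.5,x,y)),99.2))
```

```text
vertex out (array([ 566.6, -182.8,   62.8]), [np.float64(0.2949491615713816), np.float64(0.38379400804239205), np.float64(1.4649394535935163), np.float64(1.572274847843924)]) (array([ 566.9, -182.9,   62.8]), [np.float64(0.1663654342365642), np.float64(0.16636543423652078)]) (array([ 566.7, -182.2,   62.2]), [np.float64(0.863087161226984), np.float64(0.8630871612269423)])
vert outer [ 566.5 -183.    64.5]
vert inner [ 570.6 -183.5   64.5]
cross inner [ 606.7 -188.2   50. ]
up L [ 585.1 -163.4   55. ]
up R [ 604.9 -165.9   50. ]
lo L [ 580.  -205.6   55. ]
lo R [ 599.8 -208.3   50. ]
head [ 627.6 -189.5   64. ]
head w [ 560.2 -148.7   64. ]
h [ 622.9 -178.    64. ]
h [ 636.1 -190.5   64. ]
h [ 623.2 -201.7   64. ]
h [ 620.8 -189.7   64. ]
hole [562.  300.3  99.2]
hole [566.1 337.9  99.2]
hole [599.  331.   99.2]
hole [595.8 294.3  99.2]
```

Run:
```python
from h import *
go([589.5,-186,166],-7)
```

```text
t 7.15 pos [ 500.1 -233.8  260.3] gap 19.1 F [1.2 0.6 0. ] tau [-0.01  0.02  0.02]
shift cm [9.428 5.662 8.411] rotvec [ 1.13 -0.06 -0.06]
```

Emit:
{"api": "servo_tool", "payload": {"commands": [[[255,0,2,3,1.1,0,0],[255,0,4,6,1.1,0,0],[255,1,5.7,8.4,1.1,0,0],[255,4,5.7,8.4,1.1,0,0],[255,7,5.7,8.4,1.1,0,0],[255,9.4,5.7,8.4,1.1,0,0],[255,9.4,5.7,8.4,1.1,0,0],[255,9.4,5.7,8.4,1.1,0,0]]]}}

```text
time: 7.95
tool_pos: [589.5, -185.7, 167.2]
tcp_rot: [151.9, 89.9, 145.0]
ft_force: [0.1, -0.3, -0.6]
finger_gap: 19.1
```

Run:
```python
from h import *
go([589.5,-186,166],-7);snap('scene','s4');crop('s4',20,180,220,380,3.9,'c12');snap('top','t4');crop('t4',410,120,560,265,5,'c13')
go([589.5,-186,166],-7)
```

```text
t 7.95 pos [ 589.5 -185.7  167.2] gap 19.1 F [ 0.1 -0.3 -0.6] tau [-0.01 -0.02 -0.02]
shift cm [ 0.121 -0.029 -0.001] rotvec [ 0.08 -0.05 -0.03]
t 8.05 pos [ 590.7 -186.9  169.3] gap 18.7 F [ 0.5 -0.2 -0.3] tau [-0.01 -0.02 -0.01]
shift cm [ 0.333  0.072 -0.131] rotvec [0.03 0.17 0.04]
```

View pics/c12.png

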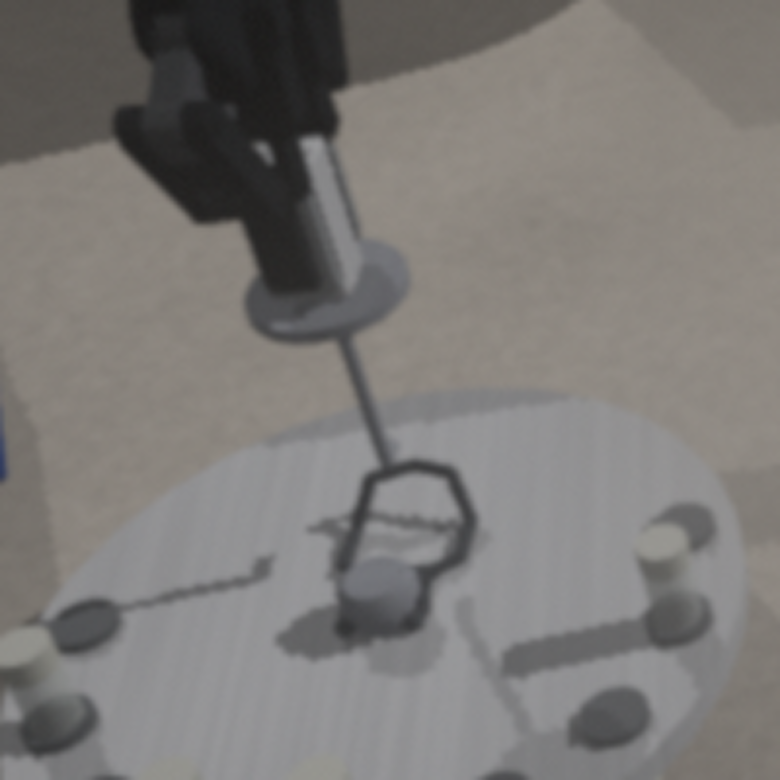

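Run:
```python
from h import *
S=load('s4')
def proj(S,X):
    T=S['pose'];q=T[:3,:3].T@(np.array(X)-T[:3,3]);return q[0]/q[2]*S['fx']+S['cx'],q[1]/q[2]*S['fy']+S['cy']
c=lambda u:((u[0]-20)*3.9,(u[1]-180)*3.9)
x,y,z=589.5,-185.7,167.2
print('shank bottom',c(proj(S,[x,y,z-86.6])),'toe end',c(proj(S,[x-10.4,y+1.3,z-84])),'shank at collar',c(proj(S,[x,y,z-12])),'handle top',c(proj(S,[x,y,z+43])))
print('loop centre',c(proj(S,[588.9,-186,45])),'bow inner', c(proj(S,[571,-183.7,62])),'spindle',c(proj(S,[624.5,-190,64])))
for zz in(-86.6,):print('hooked shank bottom',c(proj(S,[x,y,50])))
```

```text
shank bottom (np.float64(383.58358060924206), np.float64(465.0889991441598)) toe end (np.float64(388.72219478695695), np.float64(439.0998460830925)) shank at collar (np.float64(325.250875244537), np.float64(293.9514557883581)) handle top (np.float64(277.0761879424082), np.float64(152.61568908125344))
loop centre (np.float64(408.23251398410997), np.float64(538.4943547466954)) bow inner (np.float64(407.9998121141728), np.float64(468.4044227029393)) spindle (np.float64(371.7739039133712), np.float64(573.2990391435847))
hooked shank bottom (np.float64(405.47883333345476), np.float64(529.3256865898854))
```

View pics/c13.png

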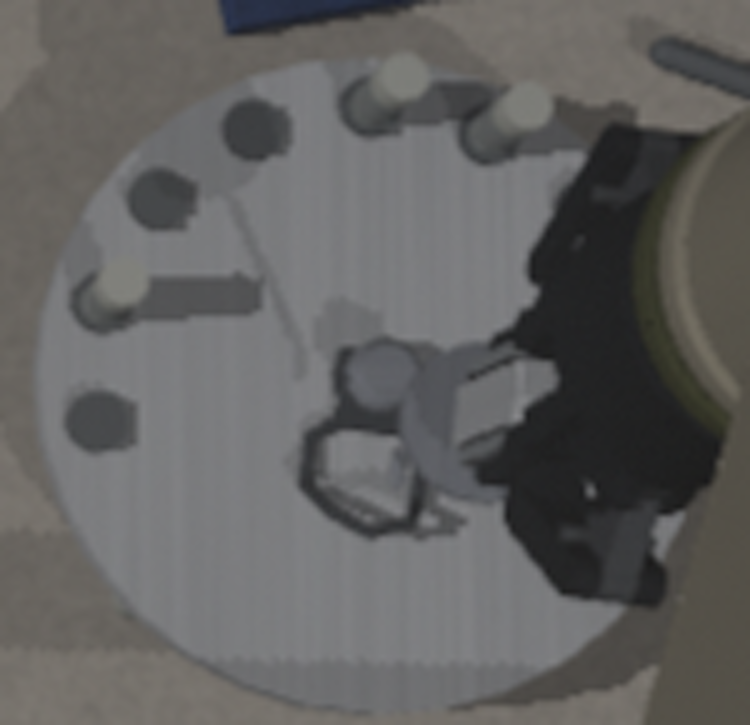

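Emit:
{"api": "servo_tool", "payload": {"commands": [[[255,0.5,0,0,0,0,0],[255,1,0,0,0,0,0],[255,1,0,0,0,0,0],[255,1,0,0,0,0,0]]]}}

```text
time: 8.45
tool_pos: [589.3, -187.1, 156.9]
tcp_rot: [167.4, 90.0, 160.4]
ft_force: [0.1, -0.3, 0.1]
finger_gap: 19.0
```

Run:
```python
from h import *
go([589.5,-186,136],-7)
```

```text
t 8.45 pos [ 589.3 -187.1  156.9] gap 19.0 F [ 0.1 -0.3  0.1] tau [-0.04  0.02  0.03]
shift cm [2.09  0.115 0.003] rotvec [-0.02 -0.02 -0.  ]
```

Emit:
{"api": "servo_tool", "payload": {"commands": [[[255,0.5,0.1,0,0,0,0],[255,1,0.1,0,0,0,0],[255,1.5,0.1,0,0,0,0],[255,2,0.1,0,0,0,0],[255,2,0.1,0,0,0,0],[255,2,0.1,0,0,0,0]]]}}

```text
time: 9.05
tool_pos: [589.5, -186.0, 136.7]
tcp_rot: [168.2, 90.0, 161.2]
ft_force: [0.1, 0.4, -0.2]
finger_gap: 18.7
```

Run:
```python
from h import *
go([589.5,-186,136],-7);snap('scene','s5');crop('s5',20,180,220,380,3.9,'c14');crop('s5',80,270,160,360,8,'c15')
snap('wrist','w7')
```

```text
t 9.05 pos [ 589.5 -186.   136.7] gap 18.7 F [ 0.1  0.4 -0.2] tau [-0.04  0.03  0.  ]
shift cm [0.072 0.005 0.002] rotvec [-0.01 -0.03 -0.01]
```

View pics/c15.png

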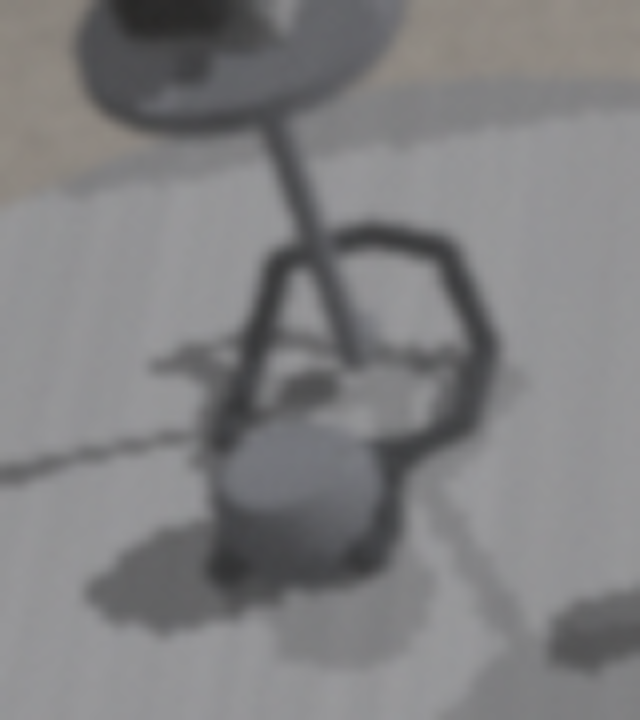

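View pics/w7.png

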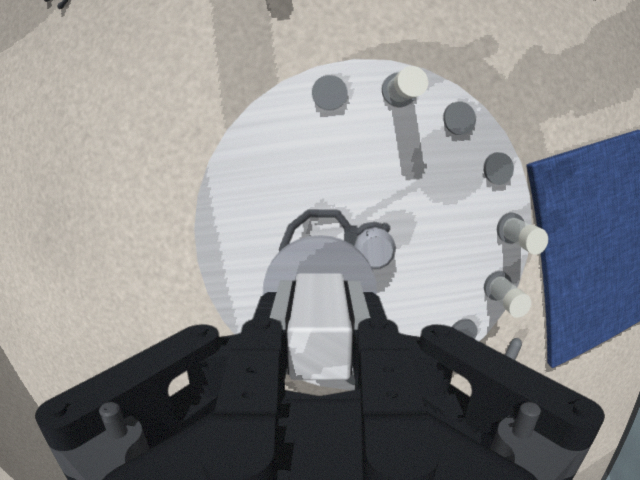

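Emit:
{"api": "servo_tool", "payload": {"commands": [[[255,0,0,-0.4,0,0,0],[255,0,0,-0.8,0,0,0],[255,0,0,-1.2,0,0,0],[255,0,0,-1.5,0,0,0],[255,0,0,-1.8,0,0,0],[255,0,0,-1.8,0,0,0]]]}}

```text
time: 9.75
tool_pos: [571.6, -184.0, 137.2]
tcp_rot: [-18.0, 90.0, -25.1]
ft_force: [-0.6, -0.2, -0.3]
finger_gap: 18.8
```

Run:
```python
from h import *
go([589.5,-186,136],-7);snap('scene','s6');crop('s6',80,250,160,350,8,'c16')
```

```text
t 9.75 pos [ 571.6 -184.   137.2] gap 18.8 F [-0.6 -0.2 -0.3] tau [-0.06 -0.04  0.04]
shift cm [0.124 0.016 1.8  ] rotvec [-0.02  0.03  0.01]
```

View pics/c16.png

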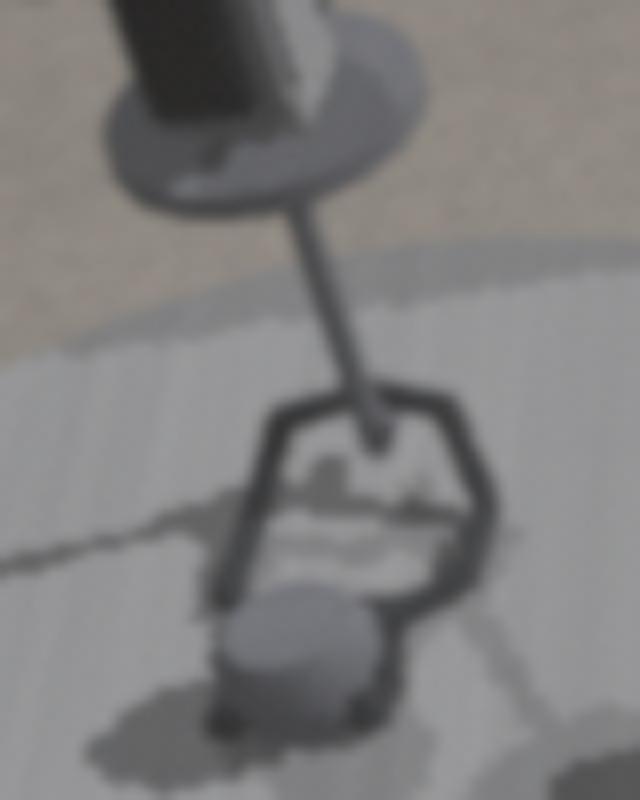

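Emit:
{"api": "servo_tool", "payload": {"commands": [[[255,0,0,-0.2,0,0,0],[255,0,0,-0.4,0,0,0],[255,0,0,-0.6,0,0,0],[255,0,0,-0.8,0,0,0],[255,0,0,-1.0,0,0,0],[255,0,0,-1.2,0,0,0]]]}}

```text
time: 10.4
tool_pos: [559.4, -182.3, 136.9]
tcp_rot: [176.8, 90.0, 169.8]
ft_force: [1.0, -0.5, -0.5]
finger_gap: 18.7
```

Run:
```python
from h import *
go([530,-179,136],-7);snap('scene','s7');crop('s7',80,250,160,350,8,'c17')
```

```text
t 10.4 pos [ 559.4 -182.3  136.9] gap 18.7 F [ 1.  -0.5 -0.5] tau [-0.09 -0.28 -0.04]
shift cm [ 0.097 -0.027 -2.959] rotvec [-0.01 -0.05 -0.  ]
```

View pics/c17.png

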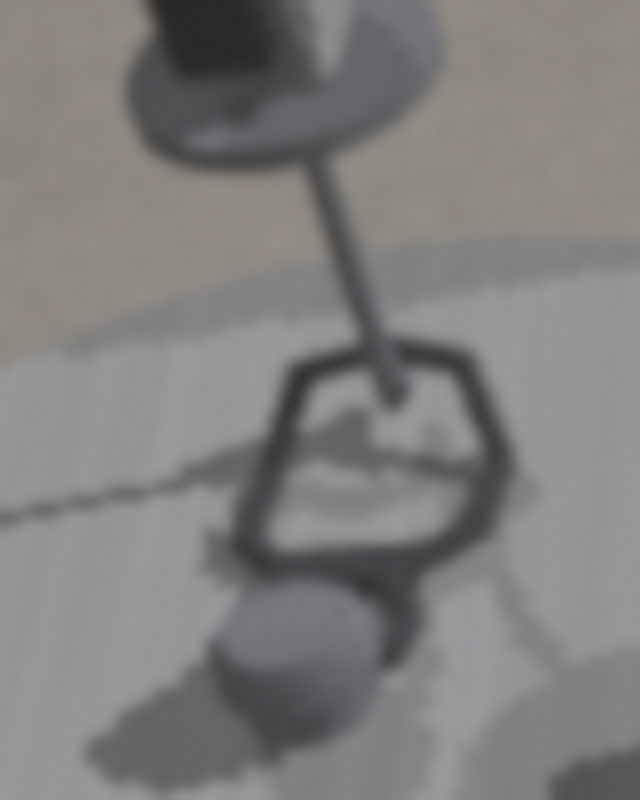

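Emit:
{"api": "servo_tool", "payload": {"commands": [[[255,0,0,-0.3,0,0,0],[255,0,0,-0.6,0,0,0],[255,0,0,-1.0,0,0,0],[255,0,0,-1.4,0,0,0],[255,0,0,-1.8,0,0,0],[255,0,0,-2.2,0,0,0],[255,0,0,-2.6,0,0,0],[255,0,0,-2.9,0,0,0]]]}}

```text
time: 11.25
tool_pos: [530.7, -178.8, 137.0]
tcp_rot: [-164.7, 90.0, -171.7]
ft_force: [0.7, 1.0, -0.4]
finger_gap: 19.4
```

Run:
```python
from h import *
go([530,-179,136],-7);snap('scene','s8');crop('s8',60,230,180,350,6,'c18')
```

```text
t 11.25 pos [ 530.7 -178.8  137. ] gap 19.4 F [ 0.7  1.  -0.4] tau [-0.02 -0.17  0.04]
shift cm [ 0.104 -0.024 -0.066] rotvec [-0.01 -0.    0.  ]
```

View pics/c18.png

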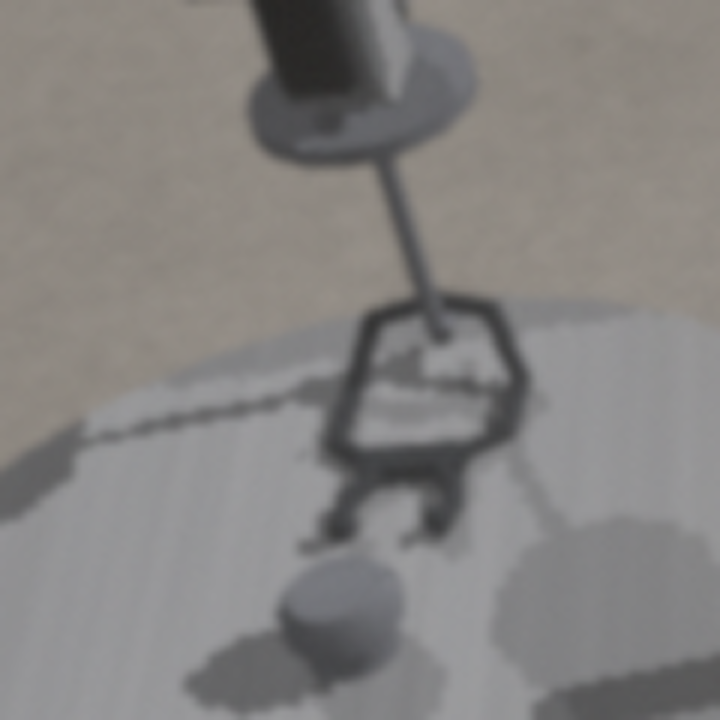

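Emit:
{"api": "servo_tool", "payload": {"commands": [[[255,0,0,0.5,0,0,0],[255,0,0,1.0,0,0,0],[255,0,0,1.6,0,0,0],[255,0,0,1.6,0,0,0],[255,0,0,1.6,0,0,0]]]}}

```text
time: 11.8
tool_pos: [547.1, -180.8, 136.8]
tcp_rot: [170.2, 90.0, 163.2]
ft_force: [0.3, -1.0, -0.6]
finger_gap: 18.8
```

Run:
```python
from h import *
go([545,-180,136],-7);snap('scene','s9');crop('s9',60,230,180,350,6,'c19')
```

```text
t 11.8 pos [ 547.1 -180.8  136.8] gap 18.8 F [ 0.3 -1.  -0.6] tau [-0.08 -0.04  0.02]
shift cm [ 0.082  0.057 -0.222] rotvec [-0.   -0.02 -0.  ]
```

View pics/c19.png

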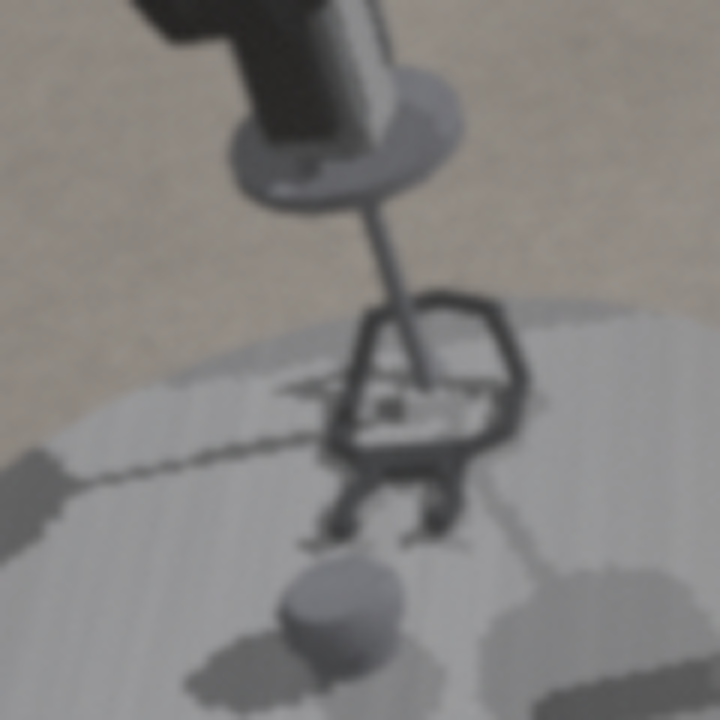

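Emit:
{"api": "servo_tool", "payload": {"commands": [[[255,-0.5,0,0,0,0,0],[255,-1.2,0,0,0,0,0],[255,-2.2,0,0,0,0,0],[255,-4,0,0,0,0,0],[255,-7,0,0,0,0,0],[255,-10,0,0,0,0,0],[255,-12.7,0,0,0,0,0],[255,-12.7,0,0,0,0,0]]]}}

```text
time: 12.65
tool_pos: [549.2, -181.8, 270.7]
tcp_rot: [-16.7, 89.5, -23.7]
ft_force: [0.1, -0.4, -0.2]
finger_gap: 18.9
```

Run:
```python
from h import *
go([580,314.3,262],-6.7);snap('scene','s10');crop('s10',0,180,240,420,3.2,'c20')
```

```text
t 12.65 pos [ 549.2 -181.8  270.7] gap 18.9 F [ 0.1 -0.4 -0.2] tau [ 0.01 -0.03 -0.02]
shift cm [ 0.706 49.619 -3.004] rotvec [-0.31  0.53  0.16]
```

View pics/c20.png

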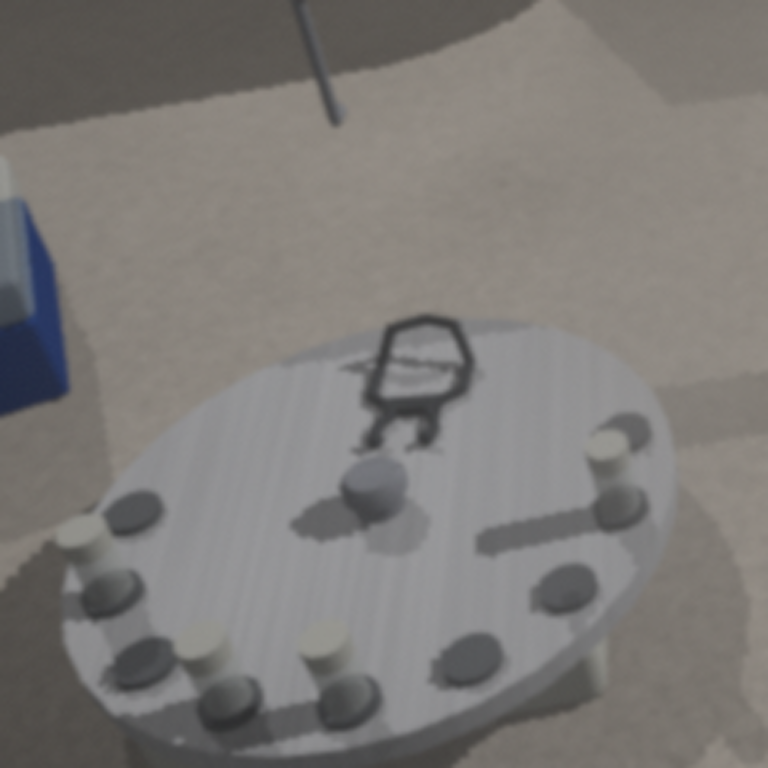

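The clip lies flat and clear of the spindle (crop (415,380)). Back to the rack.

Emit:
{"api": "servo_tool", "payload": {"commands": [[[255,0,3,-0.2,0,0,0],[255,0,7,-0.4,0,0,0],[255,0,12,-0.7,0,0,0],[255,0,17,-1,0,0,0],[255,0,22,-1.3,0,0,0],[255,0,27,-1.6,0,0,0],[255,0,32,-1.9,0,0,0],[255,0,37,-2.3,0,0,0]]]}}

```text
time: 13.5
tool_pos: [568.5, 190.5, 262.9]
tcp_rot: [-155.9, 89.9, -162.9]
ft_force: [1.1, -0.5, -1.2]
finger_gap: 19.5
```

Emit:
{"api": "servo_tool", "payload": {"commands": [[[255,0,4,-0.2,0,0,0],[255,0,8,-0.4,0,0,0],[255,0,11,-0.6,0,0,0],[255,0,12.6,-0.7,-0.3,0,0],[255,0,12.6,-0.7,-0.3,0,0],[255,0,12.6,-0.7,-0.3,0,0],[255,0,12.6,-0.7,-0.3,0,0]]]}}

```text
time: 14.2
tool_pos: [577.9, 313.0, 263.8]
tcp_rot: [-110.2, 90.0, -117.0]
ft_force: [-0.4, 0.1, -0.5]
finger_gap: 19.0
```

Run:
```python
from h import *
go([580,314.3,261.3],-6.7)
```

```text
t 14.2 pos [577.9 313.  263.8] gap 19.0 F [-0.4  0.1 -0.5] tau [ 0.   -0.03  0.03]
shift cm [0.252 0.152 0.194] rotvec [-0.09 -0.02  0.04]
```

Emit:
{"api": "servo_tool", "payload": {"commands": [[[255,1,0.2,0.2,-0.1,0,0],[255,3,0.2,0.2,-0.1,0,0],[255,5,0.2,0.2,-0.1,0,0],[255,6.5,0.2,0.2,-0.1,0,0],[255,6.5,0.2,0.2,-0.1,0,0],[255,6.5,0.2,0.2,-0.1,0,0],[255,6.5,0.2,0.2,-0.1,0,0]]]}}

```text
time: 14.9
tool_pos: [580.6, 316.4, 200.5]
tcp_rot: [30.9, 89.9, 24.2]
ft_force: [0.5, 0.4, -0.8]
finger_gap: 18.5
```

Run:
```python
from h import *
go([580,314.3,111.2],-6.7);snap('scene','s11');crop('s11',400,110,520,310,4,'c21')
```

```text
t 14.9 pos [580.6 316.4 200.5] gap 18.5 F [ 0.5  0.4 -0.8] tau [ 0.03 -0.02 -0.06]
shift cm [ 8.932 -0.226 -0.056] rotvec [ 0.08  0.1  -0.06]
```

View pics/c21.png

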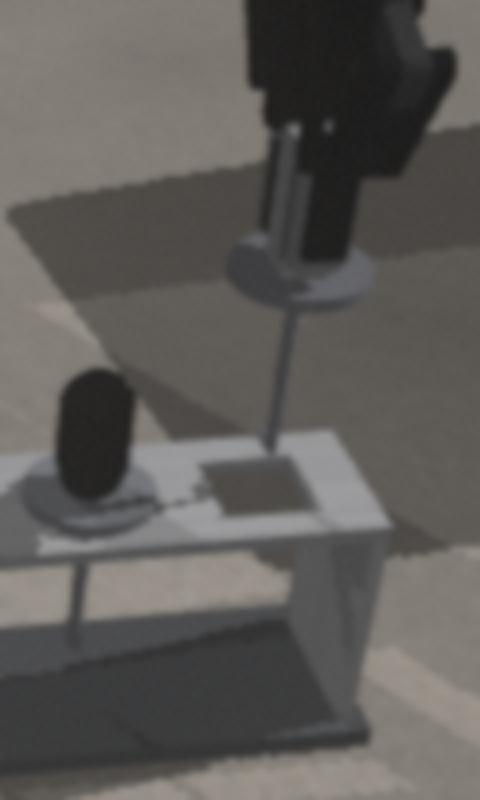

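Emit:
{"api": "servo_tool", "payload": {"commands": [[[255,0.5,-0.2,0,0.1,0.1,0],[255,1.5,-0.2,0,0.1,0.1,0],[255,3,-0.2,0,0.1,0.1,0],[255,4.5,-0.2,0,0.1,0.1,0],[255,6,-0.2,0,0.1,0.1,0],[255,7.5,-0.2,0,0.1,0.1,0],[255,7.5,-0.2,0,0.1,0.1,0],[255,7.5,-0.2,0,0.1,0.1,0]]]}}

```text
time: 15.75
tool_pos: [579.3, 314.1, 123.3]
tcp_rot: [-166.5, 89.8, -173.2]
ft_force: [-0.7, 0.1, 0.2]
finger_gap: 18.8
```

Run:
```python
from h import *
go([580,314.3,111.2],-6.7);snap('scene','s12');crop('s12',400,110,520,310,4,'c22')
```

```text
t 15.75 pos [579.3 314.1 123.3] gap 18.8 F [-0.7  0.1  0.2] tau [ 0.02 -0.01 -0.01]
shift cm [1.206 0.028 0.071] rotvec [-0.01 -0.17  0.04]
```

View pics/c22.png

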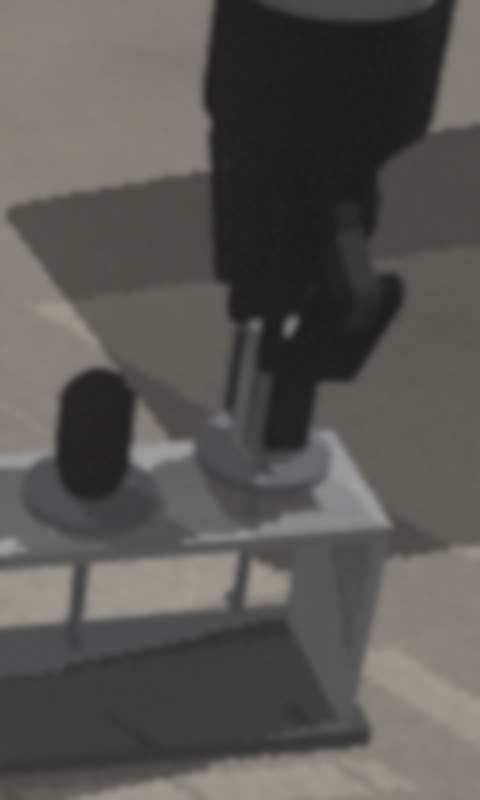

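The toe is through the hole, collar about 12 mm above the rack (crop (262,455)). Lower the rest gently.

Emit:
{"api": "servo_tool", "payload": {"commands": [[[255,0.4,0,0.1,0,0,0],[255,0.8,0,0.1,0,0,0],[255,1.0,0,0.1,0,0,0],[255,1.1,0,0.1,0,0,0],[255,1.2,0,0.1,0,0,0],[255,1.2,0,0.1,0,0,0],[255,1.2,0,0.1,0,0,0]]]}}

```text
time: 16.5
tool_pos: [580.7, 314.2, 112.1]
tcp_rot: [178.1, 89.9, 171.4]
ft_force: [-0.1, 0.7, -0.6]
finger_gap: 19.0
```

Run:
```python
from h import *
go([580,314.3,111.2],-6.7)
```

```text
t 16.5 pos [580.7 314.2 112.1] gap 19.0 F [-0.1  0.7 -0.6] tau [ 0.03  0.   -0.04]
shift cm [ 0.093  0.005 -0.07 ] rotvec [-0.01 -0.1  -0.  ]
```

Emit:
{"api": "servo_tool", "payload": {"commands": [[[255,0.1,0,0,0,0,0],[255,0.1,0,0,0,0,0],[255,0.2,0,0,0,0,0],[255,0.2,0,0,0,0,0]]]}}

```text
time: 16.9
tool_pos: [580.9, 314.3, 111.2]
tcp_rot: [164.6, 89.9, 157.9]
ft_force: [-3.9, -1.5, 6.9]
finger_gap: 19.1
```

Run:
```python
from h import *
go([580,314.3,111.2],-6.7)
```

```text
t 16.9 pos [580.9 314.3 111.2] gap 19.1 F [-3.9 -1.5  6.9] tau [-0.18  0.47 -0.03]
shift cm [ 0.002 -0.007 -0.085] rotvec [-0.01 -0.07 -0.02]
```

Contact at the same height as when seated (7 N). Release.

Emit:
{"api": "servo_tool", "payload": {"commands": [[[0,0,0,0,0,0,0],[0,0,0,0,0,0,0],[0,0,0,0,0,0,0],[0,0,0,0,0,0,0],[0,0,0,0,0,0,0],[0,0,0,0,0,0,0],[0,0,0,0,0,0,0],[0,0,0,0,0,0,0]]]}}

```text
time: 17.7
tool_pos: [580.7, 314.1, 110.0]
tcp_rot: [-179.5, 89.9, 173.8]
ft_force: [-0.9, -0.7, -0.4]
finger_gap: 85.3
```

Run:
```python
from h import *
go([580,314.3,111.2],-6.7);snap('wrist','w13')
```

```text
t 17.7 pos [580.7 314.1 110. ] gap 85.3 F [-0.9 -0.7 -0.4] tau [ 0.04 -0.04 -0.02]
shift cm [-0.118  0.008 -0.067] rotvec [-0.01 -0.1   0.  ]
```

View pics/w13.png

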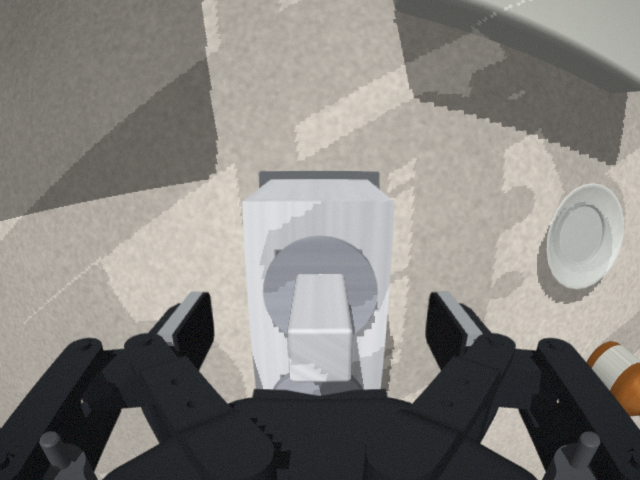

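Pick stands upright, released, free of both pads. Retreat upward.

Emit:
{"api": "servo_tool", "payload": {"commands": [[[0,-1,0,0,0,0,0],[0,-3,0,0,0,0,0],[0,-6,0,0,0,0,0],[0,-10,0,0,0,0,0],[0,-14,0,0,0,0,0],[0,-18,0,0,0,0,0],[0,-18,0,0,0,0,0],[0,-18,0,0,0,0,0]]]}}

```text
time: 18.55
tool_pos: [581.8, 314.5, 292.8]
tcp_rot: [47.8, 89.8, 41.1]
ft_force: [0.1, -0.5, -0.8]
finger_gap: 86.0
```

Emit:
{"api": "servo_tool", "payload": {"commands": [[[0,0,0,0,0,0,0],[0,0,0,0,0,0,0],[0,0,0,0,0,0,0],[0,0,0,0,0,0,0],[0,0,0,0,0,0,0]]]}}

```text
time: 19.05
tool_pos: [580.8, 314.1, 289.5]
tcp_rot: [-170.7, 89.9, -177.4]
ft_force: [0.2, -0.1, -0.8]
finger_gap: 85.4
```

Run:
```python
from h import *
go([580,314.3,290],-6.7);snap('scene','s14');snap('top','t14');crop('t14',410,120,560,265,5,'c23');crop('s14',335,185,505,310,4,'c24')
S=load('s14');T=load('top0')
u=(335+537.5/4-.5,185+62.5/4-.5);print(atz(S,*u,154.2))
```

```text
t 19.05 pos [580.8 314.1 289.5] gap 85.4 F [ 0.2 -0.1 -0.8] tau [ 0.02 -0.01 -0.01]
shift cm [-0.049  0.015 -0.084] rotvec [-0.01 -0.14  0.02]
[581.04983023 314.74985079 154.2       ]
```

View pics/c23.png

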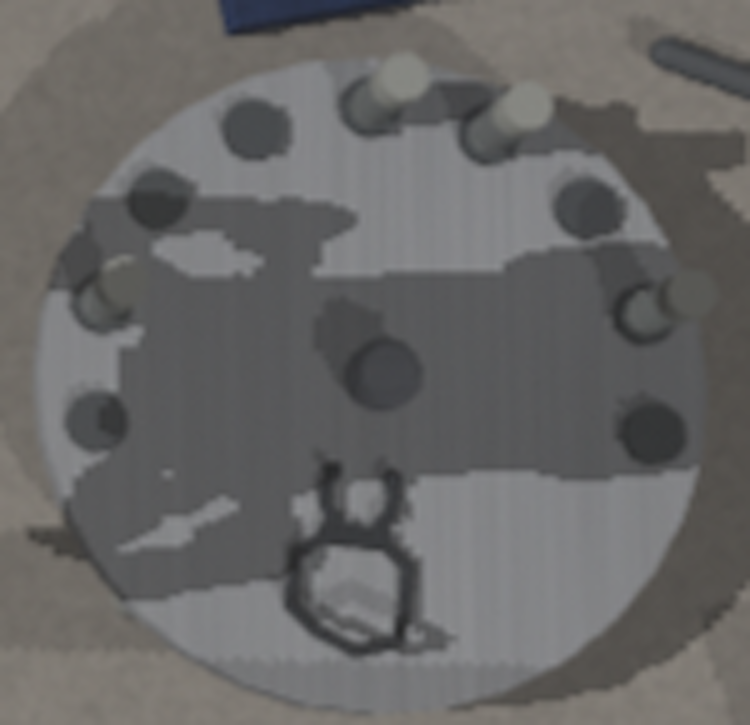

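View pics/c24.png

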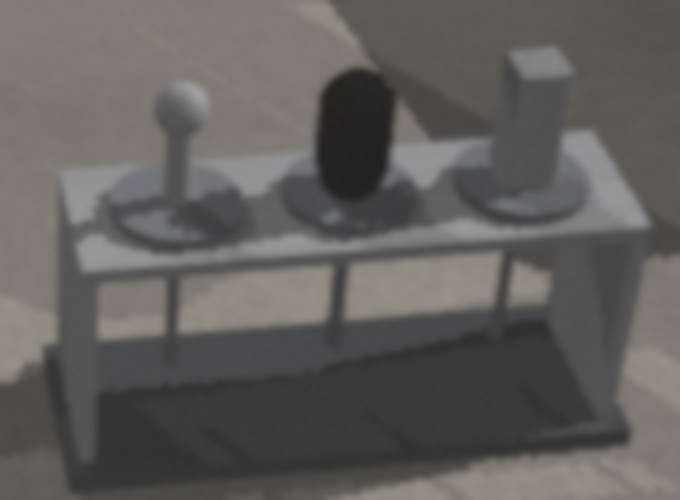

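View pics/s14.png

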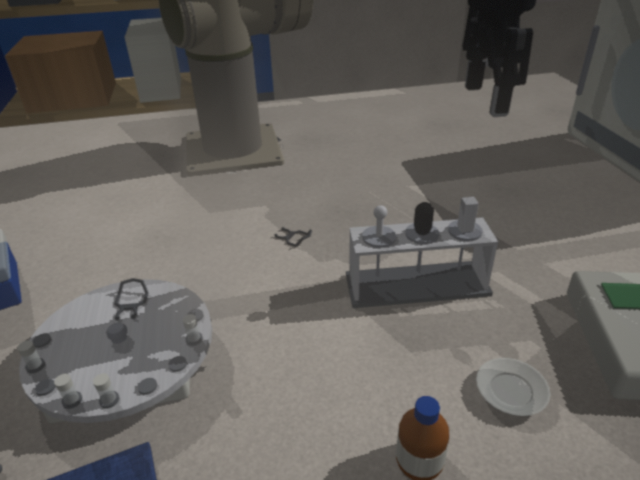

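The clip lies wholly on the plate, clear of the spindle, and the pick is seated upright as before. Handing in.

```bash
python3 -c "
from h import *
r.hand_in()"
```

```text
the job is handed in; nothing more can be done
```

I pulled the clip off the spindle with the hooked pick, put the pick back in its own hole, and handed the job in at about 19 s. No verdict came back.

- **Clip:** I moved it only with the pick, pulling about 40 mm straight along the way it comes out. The last top and scene views show it lying flat on the plate, clear of the spindle and inside the rim.
- **Pick:** it stands upright in its hole. On lowering, it touched at the same tool height as when I picked it up (111.2 mm), pressing with about 7 N. The last scene view matches the first. The gripper is open, well above the rack, and touching nothing.
- **Disagreement:** the spindle's x came out about 2 mm different when measured from its head (623 mm) and when worked out from the clip's loop (625.6 mm). I placed the hook using the loop, and it engaged without trouble.
- **Forces:** the readings between moves never passed about 8 N at the wrist. I did not catch the snap-out force itself.

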